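# Load the sample carrier into the analyser

### The arm

A 7-joint arm with a two-finger parallel gripper is mounted at the origin on the work surface. World frame = base frame: x ahead of the robot, y to its left, z up, the work surface at z = 0. Lengths are in m, angles in rad, forces in N, time in s.
With the tool pointing down it reaches from about 0.425 to 0.925 m from the base axis. Payload 6.8 kg.
Tool frame: the origin (TCP) lies between the finger pads; the fingertips stand 11 mm ahead of it and the grasp point (between the pads) lies 8 mm behind it; z points along the fingers, y is the line along which they close (so a half turn about z gives the same grasp; the last joint's range is limited). The gripper opens to 85 mm and grips with 20 to 120 N. Pads are 22 mm wide; open, the fingers measure 114 mm over their backs; the gripper's body (76 mm by 85 mm) begins 54 mm behind the grasp point. The pads swing forward as they close: fully open they stand 13 mm farther back than shut.
Start: joints at [-1.229, 0.477, 0.022, 1.555, -0.011, 1.109, -0.083], TCP at [0.293, 0.608, 0.242] pointing down, gripper open.
Joint ranges: [-2.96, 2.96], [-0.34, 2.1], [-1.41, 1.46], [0.24, 2.44], [-1.37, 4.51], [0.17, 1.92], [-2.96, 2.96]. Speed limits (rad/s): [2.39, 2.39, 3.14, 3.14, 3.14, 3.14, 3.14].

### API

Orientations are given as a rotation vector (axis times angle).
In Python, from bench import r gives the robot as it stands.
- The arm moves only by the tool send_rows, never from a script. Its argument "deltas" is a list of rows, each an object of numbers: "dx", "dy", "dz": the shift along the world's x, y, z in mm; "rx", "ry", "rz": the turn, a rotation vector about the world's x, y, z in degrees. A call has 1 to 5 rows; each row is the pose to reach, as a shift and turn from the pose commanded when the call began; what a row does not reach only later rows make up. A row lasts 1/12 s, in which the tool goes at most 41.7 mm and 7.16 degrees, less where a joint would pass 70% of its speed; a pose out of reach is approached as far as the arm can. A call with a gripper value outside its range is refused whole. "jaw" is the finger opening in mm, from 0 to 85.4, set as the call begins (left out, the last holds). The fingers move at their own pace and stop on an object; "newtons" is the grip in N (left out, the last holds). Time passes only in rows, so rows that repeat a pose let the fingers close. It gives the time, the measured TCP pose, the force, the opening and the grip force at its end, in the units of the state.
- r.get_obs(): the state, without advancing time (a new reading comes with each control period).
- r.grab_frame(name): name is "side" or "top"; returns a dict with "frame" (480x640x3 uint8, blue, green, red), "z_map" (480x640 float32, m along the optical axis (not along the pixel's ray), 0 where there is no reading), "vertical_fov" (degrees; the focal length in pixels is half the picture's height over the tangent of half this angle, whatever the lens; pixels are square), "cx", "cy" (the principal point, pixels), "xyz" and "orientation" of the camera in the world. Camera axes: x right, y down, z forward; pixel columns grow to the right and rows downward; lengths in m; the calibration is good to about 2 mm. A picture is of the moment at which its call begins.
- r.hand_in(): hands the job in; it is judged then, once.
The state is a dict: "clock": time; "joints": joint angles; "qvel": joint speeds; "tau": joint torques, N m; "tcp_pos": TCP position; "orientation": TCP orientation; "contact_force": force on the tool from outside, world axes, zero at the start; "moment": the same for the moment, N m; "grip_width": finger opening in m; "gripper_force": force on a finger pad.
Only numpy, scipy, OpenCV 4.12 (cv2) and the standard library are available. Lean on these libraries where they do the work, as an engineer would, in place of code of your own. Each camera call takes 0.05 s, during which the arm holds its last target. There are 200 camera calls.

### The job

Load the blood analyser: push the sample carrier along its rails with a fingertip, gently, until you feel it drop into the locating notches and sit flat there, and let up at once instead of forcing it. Only then press the start key fully down. Do not pick the carrier up or tip it, and leave the tube rack, the bottle and the jar alone.

Things in the scene. Friction and masses are not known exactly. Their poses are not given: they have to be found in the camera images.
- sampler: the white analyser, fixed to the bench: a deck plate 360 mm long, 12 mm thick, with the rails, and a low housing that begins 120 mm left of the rails' centreline (near part 50 mm high, far part rising to 137 mm). Origin on the bench under the middle of the rails; x runs along the rails in the loading direction, away from the robot, y to the left, z up
- rail_start (a point): near end of the rails, on their centreline, level with their tops 30 mm above the bench. Two steel rails 348 mm long run from here along the sampler's +x, each 20 mm wide, 28 to 48 mm either side of the centreline, open between down to the plate; outside each an aluminium guide strip 44 mm high
- carrier_home (a point): where the carrier's origin lies when home: 50 mm to +x of the sampler's origin, 25 mm up. Notches 15 mm long and 5 mm deep are cut in the rails for the feet, which are 10 mm long: 70 mm beyond this point in the outer halves, 70 mm before it in the inner halves. The rails run on to an end stop, so a carrier pushed fast may skip the notches by up to 30 mm
- needle_tip (a point): lower end of the sampling needle, 150 mm above the bench and 120 mm to +x of the sampler's origin, on the analyser's arm, which crosses over the rails there from the left (187 to 203 mm up)
- carrier: the sample carrier: loose grey board 180 x 100 x 8 mm, 0.6 to 0.95 kg, on four feet 8 mm high, with low white troughs on its near half, eight capped tubes on its far half (tops 98 mm above the foot soles). Origin midway between the feet at their soles, axes as the sampler's. It starts on the rails (origin 30 mm up), 60 to 120 mm short of home; sliding takes 1 to 5 N. Play 1 mm each side
- push_face (a point): centre of the flat near face of the carrier (towards the robot, square to its x): board edge with an upright lip 70 mm wide, from 8 to 40 mm above the foot soles; this point lies 90 mm to -x of the carrier's origin and 22 mm above it. Pushed home, the carrier drops 5 mm at once on all four feet and then stops hard against the notch walls
- start_key (a joint): travel of the start key: 0 up, 0.006 m fully down; sprung, fully down takes 5 N, comes back up by itself
- start_key_top (a point): centre of the top of the start key, a round grey push key 30 mm across in a black collar 46 mm across, on the housing's front ledge, the only key there; its top is 72 mm above the bench, and it is pressed straight down
- tube_rack: white rack 85 x 105 mm full of capped tubes, 90 mm high, loose on the bench right of the deck; leave alone. Origin under its centre
- reagent_bottle: blue bottle with white cap, 60 mm across, 150 mm high, loose on the bench right of the deck; leave alone. Origin under its centre
- specimen_jar: clear jar with white lid, 56 mm across, 65 mm high, loose on the bench right of the deck; leave alone. Origin under its centre
Not all that is in view belongs to the job. There is more than one size of the carrier; the one meant has the size given above.

How it is judged:
By the outcome, as a careful person would: the job done as asked, in the order asked, and still so for the second after the job is handed in, with the robot touching nothing.
It also fails if it takes over 51 s, if anything falls off the work surface, if the arm or the gripper's body presses on something with over 40 N, if the wrist force passes 120 N, or if a joint passes its speed limit or range.

## Working session

There is one attempt and no reset: what is moved stays moved. The work goes in short steps, Python scripts to look and compute and a tool call to move; the robot and the scene stay as the last step left them, time stands still between calls to the robot, and variables do not carry over. Pictures are saved under pics/ and viewed, at most 10 in all, crops included, and the job is handed in when it is done.

Besides the shell and the picture viewer there is one more tool, called after "Call:" as name(argument=value, ...) on one line, values as JSON. send_rows: Moves the arm, as the interface text tells. Its arguments: {"type":"object","properties":{"deltas":{"type":"array","items":{"type":"object","properties":{"dx":{"type":"number"},"dy":{"type":"number"},"dz":{"type":"number"},"rx":{"type":"number"},"ry":{"type":"number"},"rz":{"type":"number"}}}},"jaw":{"type":"number"},"newtons":{"type":"number"}},"required":["deltas"]}

```bash
mkdir -p pics; cat > h.py <<'E'
import numpy as np,cv2
from scipy.spatial.transform import Rotation as R
from bench import r
def grab(n):
    f=r.grab_frame(n); np.savez(f'{n}.npz',**{k:np.array(v) for k,v in f.items()}); return f
def load(n): return dict(np.load(f'{n}.npz'))
def rot(o):
    o=np.array(o,float)
    return R.from_rotvec(o).as_matrix() if o.shape==(3,) else (R.from_quat(o).as_matrix() if o.shape==(4,) else o)
def foc(f): return 240/np.tan(np.radians(float(f['vertical_fov']))/2)
def cloud(f):
    v,u=np.mgrid[:480,:640]; z=f['z_map']; F=foc(f)
    p=np.stack([(u-f['cx'])/F*z,(v-f['cy'])/F*z,z],-1)
    return p@rot(f['orientation']).T+f['xyz']
def ray(f,u,v,h):
    d=rot(f['orientation'])@np.array([(u-f['cx'])/foc(f),(v-f['cy'])/foc(f),1]); c=np.array(f['xyz']); return c+d*(h-c[2])/d[2]
E
python3 - <<'E'
from h import *
for n in('side','top'):
    f=grab(n); cv2.imwrite(f'pics/{n}0.png',f['frame']); print(n,f['xyz'],f['orientation'],f['vertical_fov'],f['cx'],f['cy'])
o=r.get_obs(); print(o)
E
```

```text
side [-0.10937175 -1.00678035  0.913833  ] [-2.15038092  0.67823806 -0.34984515] 51.76788748147293 319.00516411671344 234.985716127333
top [ 0.31616292 -0.19149654  1.28360041] [-2.12496995  2.14666303 -0.16925573] 57.93300729346925 318.2043759077771 233.92430364463053
{'clock': 0.1, 'joints': array([-1.22911009,  0.47773287,  0.02235158,  1.55633391, -0.01146934,
        1.10928816, -0.08307691]), 'qvel': array([-0.00089006, -0.00064074,  0.00107297, -0.00402437,  0.00096835,
       -0.00103275,  0.00101366]), 'tau': array([ 4.11111701e-03, -5.97756958e+01,  1.61319271e+00, -2.81953830e+01,
        1.27567790e-02,  4.99005691e-03, -1.49694836e-05]), 'tcp_pos': array([0.29327355, 0.60740133, 0.24142063]), 'orientation': array([-7.00458425e-01, -3.06228629e+00,  2.54393164e-03]), 'contact_force': array([-0.2457486 , -0.21085118, -0.1691721 ]), 'moment': array([ 0.01298343,  0.00649906, -0.01546237]), 'gripper_force': 0.0, 'grip_width': 0.08519540874061184}
```

View pics/side0.png

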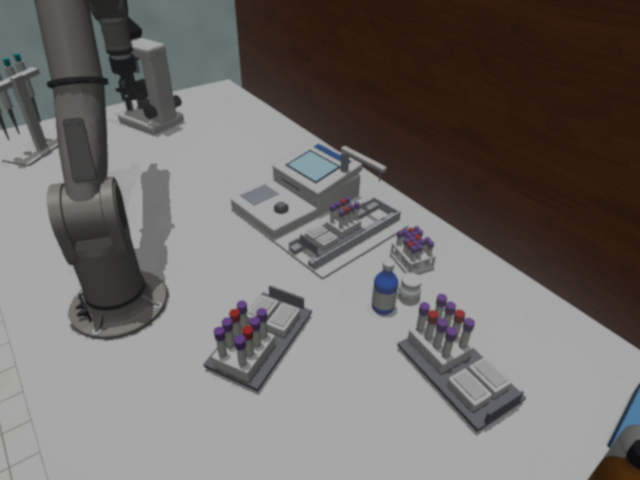

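View pics/top0.png

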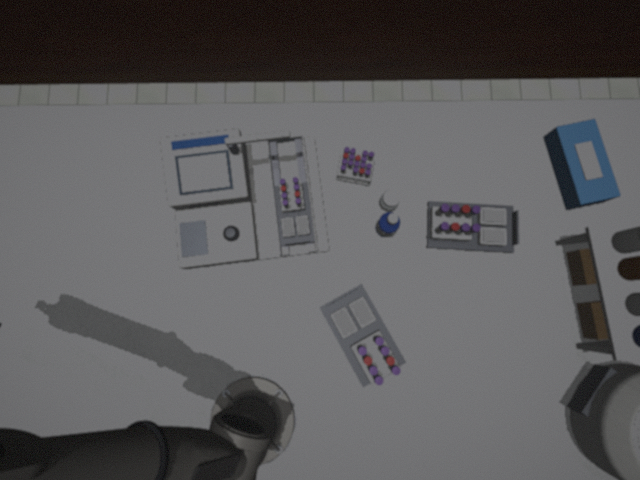

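The top picture shows the analyser at (245,195). The carrier candidates are the one on the rails at (292,210), a larger one loose at (470,227) and another loose at (363,335). The one on the rails is the target. The key is the round grey disc at (231,233), with no other key on the ledge. I'll check both in a close crop.

```bash
python3 - <<'E'
from h import *
f=load('top'); im=f['frame'][125:275,155:345]; im=cv2.resize(im,None,fx=4,fy=4,interpolation=cv2.INTER_CUBIC)
im=cv2.convertScaleAbs(im,alpha=1.3)
for i in range(0,190,10): cv2.line(im,(i*4,0),(i*4,8 if (155+i)%50 else 20),(0,0,255),1)
for i in range(0,150,10): cv2.line(im,(0,i*4),(8 if (125+i)%50 else 20,i*4),(0,0,255),1)
cv2.imwrite('pics/c1.png',im)
P=cloud(f)
for u,v in [(231,233),(215,250),(292,240),(292,245),(292,236),(285,195),(310,200),(205,170),(265,200),(260,250)]: print(u,v,P[v,u].round(4))
E
```

```text
231 233 [0.5189 0.0589 0.0702]
215 250 [0.4726 0.1065 0.0559]
292 240 [ 0.5004 -0.1128  0.048 ]
292 245 [ 0.4907 -0.1106  0.0124]
292 236 [ 0.5124 -0.1127  0.0457]
285 195 [ 0.6135 -0.0987  0.1275]
310 200 [ 0.6199 -0.1653  0.0407]
205 170 [0.6885 0.1244 0.1232]
265 200 [ 0.628  -0.0294  0.0136]
260 250 [ 0.4771 -0.0157  0.0099]
```

View pics/c1.png

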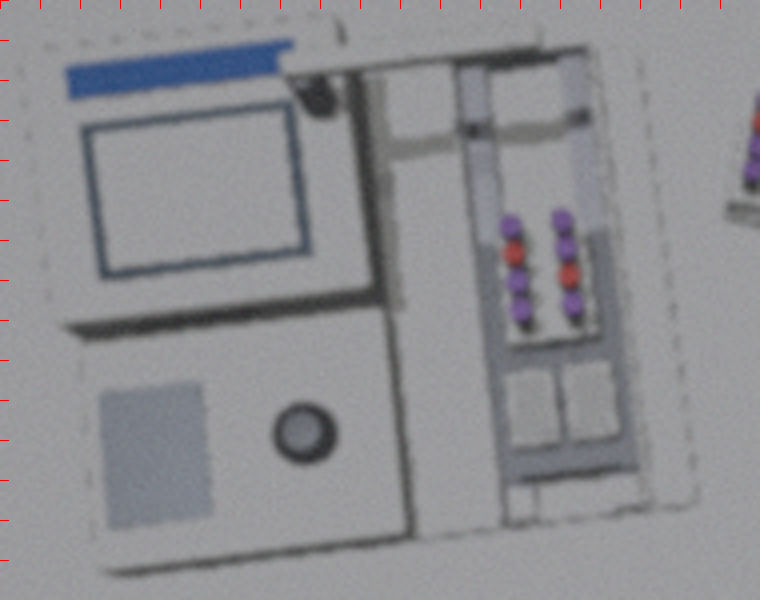

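The crop confirms the target: a grey board with troughs near and tubes far, sitting between the guides. Its near face is at crop y≈475 and the key's centre is at crop (304,432). Next I'll compute the geometry.

```bash
python3 - <<'E'
from h import *
f=load('top')
def c(x,y,h): return ray(f,155+x/4,125+y/4,h)[:2]
def ang(a,b): d=b-a; return np.degrees(np.arctan2(d[1],d[0]))
a,b=c(697,500,.012),c(640,70,.012); print('deck R edge',a,b,ang(a,b),np.linalg.norm(b-a))
a,b=c(412,537,.012),c(695,505,.012); print('deck near',a,b,ang(a,b)+90)
a,b=c(508,525,.044),c(457,65,.044); print('Lguide',a,b,ang(a,b))
a,b=c(508,482,.046),c(483,255,.046); print('board L',a,b,ang(a,b))
a,b=c(637,470,.046),c(606,235,.046); print('board R',a,b,ang(a,b))
a,b=c(520,474,.07),c(633,462,.07); print('lip top',a,b,ang(a,b)+90)
print('key',c(304,432,.072))
# depth based
P=cloud(f).reshape(-1,3)
def sel(lo,hi,x0,x1,y0,y1):
    m=(P[:,2]>lo)&(P[:,2]<hi)&(P[:,0]>x0)&(P[:,0]<x1)&(P[:,1]>y0)&(P[:,1]<y1); return P[m]
lip=sel(.058,.078,.44,.56,-.2,-.06); print('lip pts',len(lip),lip.round(3)[:40:4])
caps=sel(.118,.14,.45,.75,-.2,-.06); print('caps',len(caps),caps.mean(0),caps.max(0),caps.min(0))
key=sel(.064,.08,.48,.56,.03,.09);print('key',len(key),key.mean(0))
E
```

```text
deck R edge [ 0.47472921 -0.22056892] [ 0.80829224 -0.18136405] 6.703425871282198 0.33585906847945723
deck near [ 0.44946439 -0.01037614] [ 0.47102868 -0.2190414 ] 5.900227962745248
Lguide [ 0.45405628 -0.08382801] [ 0.80140948 -0.04429003] 6.493825350077585
board L [ 0.48494862 -0.08389013] [ 0.65364239 -0.06488594] 6.427553242482451
board R [ 0.49270887 -0.17685829] [ 0.6678447  -0.15547575] 6.960858837951009
lip top [ 0.48729092 -0.09443891] [ 0.49502873 -0.1743609 ] 5.5299727163396994
key [0.51864966 0.0585834 ]
lip pts 458 [[ 0.56  -0.154  0.072]
 [ 0.558 -0.091  0.071]
 [ 0.558 -0.103  0.069]
 [ 0.558 -0.114  0.07 ]
 [ 0.558 -0.131  0.068]
 [ 0.558 -0.146  0.068]
 [ 0.557 -0.157  0.073]
 [ 0.556 -0.088  0.065]
 [ 0.555 -0.1    0.068]
 [ 0.555 -0.111  0.07 ]]
caps 247 [ 0.62672614 -0.11288742  0.12714396] [ 0.66780069 -0.08464691  0.13639806] [ 0.58731061 -0.13993648  0.11802648]
key 114 [0.52140307 0.06015755 0.06969735]
```

Call:
send_rows(deltas=[{"dx": 14,"dy": -38,"rz": 3},{"dx": 28,"dy": -76,"rz": 6},{"dx": 43,"dy": -115,"rz": 10},{"dx": 58,"dy": -154,"rz": 13},{"dx": 72,"dy": -193,"rz": 16}], jaw=0, newtons=20)

```text
$.deltas[0]: bad value
```

Call:
send_rows(deltas=[{"dx": 14,"dy": -38,"rz": 3},{"dx": 28,"dy": -76,"rz": 6},{"dx": 43,"dy": -115,"rz": 10},{"dx": 58,"dy": -154,"rz": 13},{"dx": 72,"dy": -193,"rz": 16}])

```text
$.deltas[0]: bad value
```

Call:
send_rows(deltas=[{"dx": 2,"dy": -36},{"dx": 4,"dy": -72},{"dx": 6,"dy": -108},{"dx": 8,"dy": -144},{"dx": 10,"dy": -178}])

```text
$.deltas[0]: bad value
```

Call:
send_rows(deltas=[{"dx": 2,"dy": -36},{"dx": 4,"dy": -72},{"dx": 6,"dy": -108},{"dx": 8,"dy": -144},{"dx": 10,"dy": -178}])

```text
$.deltas[0]: bad value
```

Call:
send_rows(deltas=[{"dx": 14,"dy": -38,"dz": 0,"rx": 0,"ry": 0,"rz": 3},{"dx": 28,"dy": -76,"dz": 0,"rx": 0,"ry": 0,"rz": 6},{"dx": 43,"dy": -115,"dz": 0,"rx": 0,"ry": 0,"rz": 10},{"dx": 58,"dy": -154,"dz": 0,"rx": 0,"ry": 0,"rz": 13},{"dx": 72,"dy": -193,"dz": 0,"rx": 0,"ry": 0,"rz": 16}], jaw=0, newtons=20)

```text
clock: 0.52
tcp_pos: [0.3658, 0.4127, 0.2419]
orientation: [-0.263, -3.13, 0.001]
contact_force: [1.4, -0.2, 0.3]
grip_width: 0.0257
gripper_force: 0.0
```

Call:
send_rows(deltas=[{"dx": 14,"dy": -38,"dz": 0,"rx": 0,"ry": 0,"rz": 3},{"dx": 28,"dy": -76,"dz": 0,"rx": 0,"ry": 0,"rz": 6},{"dx": 43,"dy": -115,"dz": 0,"rx": 0,"ry": 0,"rz": 10},{"dx": 58,"dy": -154,"dz": 0,"rx": 0,"ry": 0,"rz": 13},{"dx": 72,"dy": -193,"dz": 0,"rx": 0,"ry": 0,"rz": 16}])

```text
clock: 0.93
tcp_pos: [0.4377, 0.2198, 0.2422]
orientation: [0.175, -3.137, 0.0]
contact_force: [1.0, 0.6, 0.2]
grip_width: -0.0004
gripper_force: 0.0
```

Call:
send_rows(deltas=[{"dx": 2,"dy": -36,"dz": 0,"rx": 0,"ry": 0,"rz": 0},{"dx": 4,"dy": -72,"dz": 0,"rx": 0,"ry": 0,"rz": 0},{"dx": 6,"dy": -108,"dz": 0,"rx": 0,"ry": 0,"rz": 0},{"dx": 8,"dy": -144,"dz": 0,"rx": 0,"ry": 0,"rz": 0},{"dx": 10,"dy": -178,"dz": 0,"rx": 0,"ry": 0,"rz": 0}])

```text
clock: 1.35
tcp_pos: [0.4469, 0.0417, 0.2422]
orientation: [0.17, -3.137, 0.0]
contact_force: [0.9, 0.7, -0.5]
grip_width: 0.0001
gripper_force: 0.0
```

Call:
send_rows(deltas=[{"dx": 2,"dy": -36,"dz": 0,"rx": 0,"ry": 0,"rz": 0},{"dx": 4,"dy": -72,"dz": 0,"rx": 0,"ry": 0,"rz": 0},{"dx": 6,"dy": -108,"dz": 0,"rx": 0,"ry": 0,"rz": 0},{"dx": 8,"dy": -144,"dz": 0,"rx": 0,"ry": 0,"rz": 0},{"dx": 8,"dy": -174,"dz": 0,"rx": 0,"ry": 0,"rz": 0}])

```text
clock: 1.77
tcp_pos: [0.4551, -0.1328, 0.2423]
orientation: [-0.168, 3.137, -0.001]
contact_force: [0.6, -0.2, -0.0]
grip_width: -0.0
gripper_force: 0.0
```

Call:
send_rows(deltas=[{"dx": 0,"dy": 0,"dz": -35,"rx": 0,"ry": 0,"rz": 0},{"dx": 0,"dy": 0,"dz": -70,"rx": 0,"ry": 0,"rz": 0},{"dx": 0,"dy": 0,"dz": -105,"rx": 0,"ry": 0,"rz": 0},{"dx": 0,"dy": 0,"dz": -140,"rx": 0,"ry": 0,"rz": 0},{"dx": 0,"dy": 0,"dz": -150,"rx": 0,"ry": 0,"rz": 0}])

```text
clock: 2.18
tcp_pos: [0.4522, -0.1295, 0.0882]
orientation: [0.17, -3.13, -0.002]
contact_force: [-0.6, 0.1, 0.9]
grip_width: -0.0001
gripper_force: 0.0
```

```bash
python3 - <<'E'
from h import *
f=grab('side'); im=f['frame'][170:290,220:420]; im=cv2.resize(im,None,fx=4,fy=4,interpolation=cv2.INTER_CUBIC)
cv2.imwrite('pics/s1.png',cv2.convertScaleAbs(im,alpha=1.3))
print(r.get_obs()['tcp_pos'],r.get_obs()['contact_force'])
E
```

```text
[ 0.45239135 -0.12954969  0.08857267] [-0.71960254  0.93582487 -1.16117691]
```

View pics/s1.png

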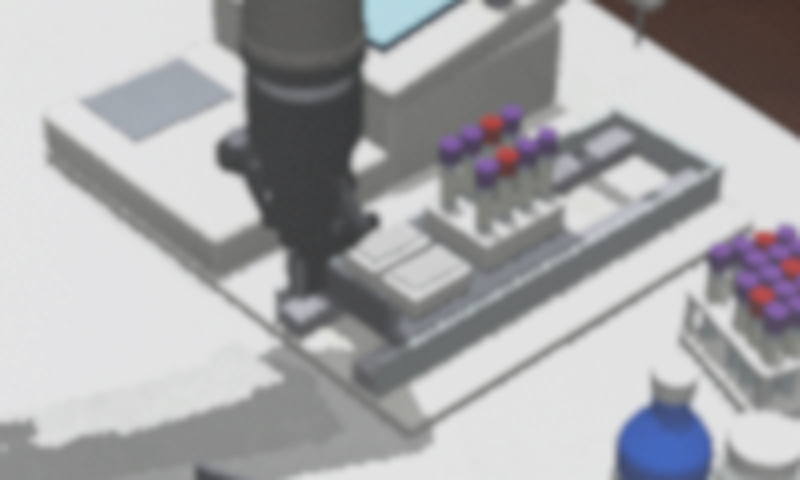

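The side crop shows the closed fingertips just short of the lip (lip near crop (370,300)) and clear of the guide ends. I'll lower to push height.

Call:
send_rows(deltas=[{"dx": 0,"dy": -2,"dz": -12,"rx": 0,"ry": 0,"rz": 0},{"dx": 0,"dy": -3,"dz": -24,"rx": 0,"ry": 0,"rz": 0},{"dx": 0,"dy": -3,"dz": -32,"rx": 0,"ry": 0,"rz": 0},{"dx": 0,"dy": -3,"dz": -32,"rx": 0,"ry": 0,"rz": 0}])

```text
clock: 2.57
tcp_pos: [0.4555, -0.133, 0.0603]
orientation: [0.171, -3.136, -0.0]
contact_force: [-0.6, 0.4, 0.1]
grip_width: -0.0002
gripper_force: 0.0
```

Call:
send_rows(deltas=[{"dx": 3,"dy": 0.3,"dz": 0,"rx": 0,"ry": 0,"rz": 0},{"dx": 6,"dy": 0.6,"dz": 0,"rx": 0,"ry": 0,"rz": 0},{"dx": 9,"dy": 1,"dz": 0,"rx": 0,"ry": 0,"rz": 0},{"dx": 12,"dy": 1.3,"dz": 0,"rx": 0,"ry": 0,"rz": 0},{"dx": 14,"dy": 1.6,"dz": 0,"rx": 0,"ry": 0,"rz": 0}])

```text
clock: 2.98
tcp_pos: [0.4705, -0.1314, 0.0608]
orientation: [-0.171, 3.136, -0.0]
contact_force: [0.6, 0.7, 0.6]
grip_width: -0.0004
gripper_force: 0.0
```

Call:
send_rows(deltas=[{"dx": 2,"dy": 0.2,"dz": 0,"rx": 0,"ry": 0,"rz": 0},{"dx": 4,"dy": 0.4,"dz": 0,"rx": 0,"ry": 0,"rz": 0},{"dx": 6,"dy": 0.7,"dz": 0,"rx": 0,"ry": 0,"rz": 0},{"dx": 8,"dy": 0.9,"dz": 0,"rx": 0,"ry": 0,"rz": 0},{"dx": 10,"dy": 1.1,"dz": 0,"rx": 0,"ry": 0,"rz": 0}])

```text
clock: 3.4
tcp_pos: [0.4796, -0.1304, 0.0603]
orientation: [0.171, -3.137, -0.0]
contact_force: [-0.3, 0.5, -0.5]
grip_width: -0.0002
gripper_force: 0.0
```

Call:
send_rows(deltas=[{"dx": 2,"dy": 0.2,"dz": 0,"rx": 0,"ry": 0,"rz": 0},{"dx": 4,"dy": 0.4,"dz": 0,"rx": 0,"ry": 0,"rz": 0},{"dx": 6,"dy": 0.7,"dz": 0,"rx": 0,"ry": 0,"rz": 0},{"dx": 8,"dy": 0.9,"dz": 0,"rx": 0,"ry": 0,"rz": 0},{"dx": 10,"dy": 1.1,"dz": 0,"rx": 0,"ry": 0,"rz": 0}])

```text
clock: 3.82
tcp_pos: [0.4893, -0.1292, 0.0601]
orientation: [0.171, -3.136, -0.0]
contact_force: [-2.2, -0.2, -1.9]
grip_width: 0.0002
gripper_force: 1.0
```

```bash
cat >> h.py <<'E'
U=np.array([.9935,.114,0])
def shift():
    "carrier progress by cap colour (red+purple) centroid motion, from initial top frame"
    g=grab('top'); 
    return g
def caps(f):
    hsv=cv2.cvtColor(f['frame'],cv2.COLOR_BGR2HSV).astype(int); P=cloud(f)
    m=(hsv[...,1]>90)&((hsv[...,0]<12)|(hsv[...,0]>125))&(P[...,0]>.5)&(P[...,0]<.85)&(P[...,1]>-.2)&(P[...,1]<-.05)
    p=P[m]; return m.sum(),np.median(p,0),p.mean(0)
E
cp top.npz top0.npz; python3 - <<'E'
from h import *
a=dict(np.load('top0.npz')); print(caps(a)); b=grab('top'); print(caps(b)); print(r.get_obs()['contact_force'])
for t in (a,b): cv2.imwrite('pics/x.png',t['frame'])
A=cv2.resize(a['frame'][125:275,255:345],None,fx=4,fy=4); B=cv2.resize(b['frame'][125:275,255:345],None,fx=4,fy=4)
cv2.imwrite('pics/t2.png',cv2.convertScaleAbs(np.hstack([A,B]),alpha=1.4))
E
```

```text
(np.int64(101), array([ 0.62845225, -0.1233793 ,  0.12788862]), array([ 0.62637906, -0.11264697,  0.12756799]))
(np.int64(92), array([ 0.63785171, -0.12121735,  0.12762416]), array([ 0.63649515, -0.1117385 ,  0.13012534]))
[-1.6812676   0.19111236 -0.11718645]
```

View pics/t2.png

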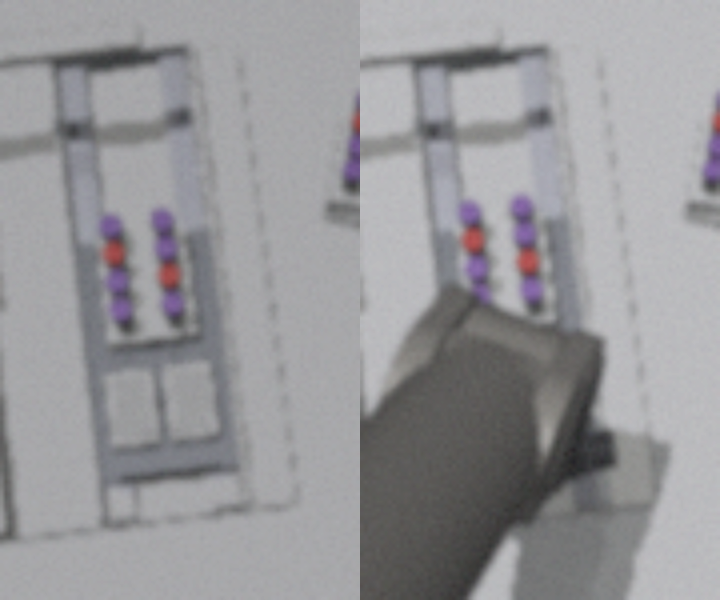

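Compared side by side, the caps have moved up about 4 px (~11 mm), so the carrier is sliding with the tip. The front notches are at crop (430,130) and (540,117). Home is roughly 90–105 mm further on.

Call:
send_rows(deltas=[{"dx": 2,"dy": 0.2,"dz": 0,"rx": 0,"ry": 0,"rz": 0},{"dx": 4,"dy": 0.4,"dz": 0,"rx": 0,"ry": 0,"rz": 0},{"dx": 6,"dy": 0.7,"dz": 0,"rx": 0,"ry": 0,"rz": 0},{"dx": 8,"dy": 0.9,"dz": 0,"rx": 0,"ry": 0,"rz": 0},{"dx": 10,"dy": 1.1,"dz": 0,"rx": 0,"ry": 0,"rz": 0}])

```text
clock: 4.28
tcp_pos: [0.4997, -0.1281, 0.0603]
orientation: [0.171, -3.137, -0.0]
contact_force: [-2.5, 0.1, -1.0]
grip_width: -0.0002
gripper_force: 1.0
```

Call:
send_rows(deltas=[{"dx": 2,"dy": 0.2,"dz": 0,"rx": 0,"ry": 0,"rz": 0},{"dx": 4,"dy": 0.4,"dz": 0,"rx": 0,"ry": 0,"rz": 0},{"dx": 6,"dy": 0.7,"dz": 0,"rx": 0,"ry": 0,"rz": 0},{"dx": 8,"dy": 0.9,"dz": 0,"rx": 0,"ry": 0,"rz": 0},{"dx": 10,"dy": 1.1,"dz": 0,"rx": 0,"ry": 0,"rz": 0}])

```text
clock: 4.7
tcp_pos: [0.5097, -0.1271, 0.0603]
orientation: [0.171, -3.137, 0.0]
contact_force: [-1.3, -0.6, -2.3]
grip_width: 0.0002
gripper_force: 1.0
```

Call:
send_rows(deltas=[{"dx": 2,"dy": 0.2,"dz": 0,"rx": 0,"ry": 0,"rz": 0},{"dx": 4,"dy": 0.4,"dz": 0,"rx": 0,"ry": 0,"rz": 0},{"dx": 6,"dy": 0.7,"dz": 0,"rx": 0,"ry": 0,"rz": 0},{"dx": 8,"dy": 0.9,"dz": 0,"rx": 0,"ry": 0,"rz": 0},{"dx": 10,"dy": 1.1,"dz": 0,"rx": 0,"ry": 0,"rz": 0}])

```text
clock: 5.12
tcp_pos: [0.5197, -0.126, 0.0603]
orientation: [0.171, -3.137, -0.0]
contact_force: [-1.6, -0.5, -2.0]
grip_width: -0.0002
gripper_force: 1.0
```

Call:
send_rows(deltas=[{"dx": 2,"dy": 0.2,"dz": 0,"rx": 0,"ry": 0,"rz": 0},{"dx": 4,"dy": 0.4,"dz": 0,"rx": 0,"ry": 0,"rz": 0},{"dx": 6,"dy": 0.7,"dz": 0,"rx": 0,"ry": 0,"rz": 0},{"dx": 8,"dy": 0.9,"dz": 0,"rx": 0,"ry": 0,"rz": 0},{"dx": 10,"dy": 1.1,"dz": 0,"rx": 0,"ry": 0,"rz": 0}])

```text
clock: 5.53
tcp_pos: [0.5297, -0.1249, 0.0603]
orientation: [0.171, -3.137, -0.0]
contact_force: [-2.3, -0.4, -0.9]
grip_width: 0.0001
gripper_force: 1.0
```

```bash
python3 - <<'E'
from h import *
a=dict(np.load('top0.npz'));b=grab('top');P=cloud(b); o=r.get_obs(); print(caps(b),o['tcp_pos'],o['contact_force'])
# cap shift by template match of far cap pair
def c(x,y,h): return ray(a,155+x/4,125+y/4,h)[:2]
print('notches',c(475,130,.03),c(580,117,.03),'front',c(483,245,.046),c(605,230,.046))
A=a['frame'][170:195,275:305]; res=cv2.matchTemplate(b['frame'][120:205,255:325],A,cv2.TM_CCOEFF_NORMED); _,m,_,l=cv2.minMaxLoc(res)
u,v=l[0]+255,l[1]+120; print(m,'px shift',u-275,v-170,'mm',(ray(a,u,v,.128)-ray(a,275,170,.128))*1e3)
E
```

```text
(np.int64(99), array([ 0.6785821 , -0.12080199,  0.1276394 ]), array([ 0.67800806, -0.11017103,  0.12733216])) [ 0.53022489 -0.12478064  0.06039947] [-1.75114768 -0.27936921 -0.56508286]
notches [ 0.75526094 -0.05663871] [ 0.76461008 -0.13588263] front [ 0.66123379 -0.06484113] [ 0.67165963 -0.1547593 ]
0.7466826438903809 px shift -2 -17 mm [49.23757675  5.87847983  0.        ]
```

Shift is about 50 mm and roughly 60 mm remain. I'll do 30 mm more at this speed, then slow down.

Call:
send_rows(deltas=[{"dx": 2,"dy": 0.2,"dz": 0,"rx": 0,"ry": 0,"rz": 0},{"dx": 4,"dy": 0.4,"dz": 0,"rx": 0,"ry": 0,"rz": 0},{"dx": 6,"dy": 0.7,"dz": 0,"rx": 0,"ry": 0,"rz": 0},{"dx": 8,"dy": 0.9,"dz": 0,"rx": 0,"ry": 0,"rz": 0},{"dx": 10,"dy": 1.1,"dz": 0,"rx": 0,"ry": 0,"rz": 0}])

```text
clock: 6.0
tcp_pos: [0.5397, -0.1238, 0.0604]
orientation: [-0.171, 3.137, -0.0]
contact_force: [-2.9, 0.1, 0.1]
grip_width: 0.0
gripper_force: 1.2
```

Call:
send_rows(deltas=[{"dx": 2,"dy": 0.2,"dz": 0,"rx": 0,"ry": 0,"rz": 0},{"dx": 4,"dy": 0.4,"dz": 0,"rx": 0,"ry": 0,"rz": 0},{"dx": 6,"dy": 0.7,"dz": 0,"rx": 0,"ry": 0,"rz": 0},{"dx": 8,"dy": 0.9,"dz": 0,"rx": 0,"ry": 0,"rz": 0},{"dx": 10,"dy": 1.1,"dz": 0,"rx": 0,"ry": 0,"rz": 0}])

```text
clock: 6.42
tcp_pos: [0.5497, -0.1227, 0.0604]
orientation: [-0.171, 3.137, 0.0]
contact_force: [-2.2, -0.1, 1.5]
grip_width: -0.0
gripper_force: 1.3
```

Call:
send_rows(deltas=[{"dx": 2,"dy": 0.2,"dz": 0,"rx": 0,"ry": 0,"rz": 0},{"dx": 4,"dy": 0.4,"dz": 0,"rx": 0,"ry": 0,"rz": 0},{"dx": 6,"dy": 0.7,"dz": 0,"rx": 0,"ry": 0,"rz": 0},{"dx": 8,"dy": 0.9,"dz": 0,"rx": 0,"ry": 0,"rz": 0},{"dx": 10,"dy": 1.1,"dz": 0,"rx": 0,"ry": 0,"rz": 0}])

```text
clock: 6.83
tcp_pos: [0.5597, -0.1215, 0.0603]
orientation: [0.171, -3.137, -0.0]
contact_force: [-2.6, 0.8, 1.0]
grip_width: -0.0002
gripper_force: 1.3
```

Call:
send_rows(deltas=[{"dx": 1,"dy": 0.1,"dz": 0,"rx": 0,"ry": 0,"rz": 0},{"dx": 2,"dy": 0.2,"dz": 0,"rx": 0,"ry": 0,"rz": 0},{"dx": 3,"dy": 0.3,"dz": 0,"rx": 0,"ry": 0,"rz": 0},{"dx": 4,"dy": 0.5,"dz": 0,"rx": 0,"ry": 0,"rz": 0},{"dx": 5,"dy": 0.6,"dz": 0,"rx": 0,"ry": 0,"rz": 0}])

```text
clock: 7.25
tcp_pos: [0.5645, -0.121, 0.0603]
orientation: [0.171, -3.137, -0.0]
contact_force: [-2.5, -0.5, 1.1]
grip_width: -0.0001
gripper_force: 1.3
```

Call:
send_rows(deltas=[{"dx": 1,"dy": 0.1,"dz": 0,"rx": 0,"ry": 0,"rz": 0},{"dx": 2,"dy": 0.2,"dz": 0,"rx": 0,"ry": 0,"rz": 0},{"dx": 3,"dy": 0.3,"dz": 0,"rx": 0,"ry": 0,"rz": 0},{"dx": 4,"dy": 0.5,"dz": 0,"rx": 0,"ry": 0,"rz": 0},{"dx": 5,"dy": 0.6,"dz": 0,"rx": 0,"ry": 0,"rz": 0}])

```text
clock: 7.67
tcp_pos: [0.5695, -0.1204, 0.0603]
orientation: [0.171, -3.137, -0.0]
contact_force: [-1.9, 0.4, 1.6]
grip_width: 0.0002
gripper_force: 1.3
```

```bash
python3 - <<'E'
from h import *
b=grab('top'); o=r.get_obs(); print(caps(b),o['tcp_pos'],o['contact_force'])
E
```

```text
(np.int64(79), array([ 0.72340921, -0.11760598,  0.12781736]), array([ 0.72304326, -0.1045158 ,  0.12761265])) [ 0.56983817 -0.12029744  0.06031755] [-1.24125107 -0.7776658  -1.1280843 ]
```

Call:
send_rows(deltas=[{"dx": 1,"dy": 0.1,"dz": 0,"rx": 0,"ry": 0,"rz": 0},{"dx": 2,"dy": 0.2,"dz": 0,"rx": 0,"ry": 0,"rz": 0},{"dx": 3,"dy": 0.3,"dz": 0,"rx": 0,"ry": 0,"rz": 0},{"dx": 4,"dy": 0.5,"dz": 0,"rx": 0,"ry": 0,"rz": 0}])

```text
clock: 8.05
tcp_pos: [0.5735, -0.1199, 0.0603]
orientation: [0.171, -3.137, 0.0]
contact_force: [-2.4, 0.6, 1.1]
grip_width: 0.0002
gripper_force: 1.2
```

Call:
send_rows(deltas=[{"dx": 1,"dy": 0.1,"dz": 0,"rx": 0,"ry": 0,"rz": 0},{"dx": 2,"dy": 0.2,"dz": 0,"rx": 0,"ry": 0,"rz": 0},{"dx": 3,"dy": 0.3,"dz": 0,"rx": 0,"ry": 0,"rz": 0}])

```text
clock: 8.3
tcp_pos: [0.5765, -0.1196, 0.0603]
orientation: [0.171, -3.137, -0.0]
contact_force: [-2.5, -0.4, 0.6]
grip_width: -0.0003
gripper_force: 1.2
```

Call:
send_rows(deltas=[{"dx": 1,"dy": 0.1,"dz": 0,"rx": 0,"ry": 0,"rz": 0},{"dx": 2,"dy": 0.2,"dz": 0,"rx": 0,"ry": 0,"rz": 0},{"dx": 3,"dy": 0.3,"dz": 0,"rx": 0,"ry": 0,"rz": 0}])

```text
clock: 8.55
tcp_pos: [0.5796, -0.1193, 0.0603]
orientation: [-0.171, 3.137, 0.0]
contact_force: [-2.1, -0.6, 0.2]
grip_width: 0.0002
gripper_force: 1.2
```

Call:
send_rows(deltas=[{"dx": 1,"dy": 0.1,"dz": 0,"rx": 0,"ry": 0,"rz": 0},{"dx": 2,"dy": 0.2,"dz": 0,"rx": 0,"ry": 0,"rz": 0},{"dx": 3,"dy": 0.3,"dz": 0,"rx": 0,"ry": 0,"rz": 0}])

```text
clock: 8.8
tcp_pos: [0.5826, -0.119, 0.0603]
orientation: [0.171, -3.137, -0.0]
contact_force: [-2.8, -0.5, -0.0]
grip_width: 0.0001
gripper_force: 1.2
```

Call:
send_rows(deltas=[{"dx": 1,"dy": 0.1,"dz": 0,"rx": 0,"ry": 0,"rz": 0},{"dx": 2,"dy": 0.2,"dz": 0,"rx": 0,"ry": 0,"rz": 0},{"dx": 3,"dy": 0.3,"dz": 0,"rx": 0,"ry": 0,"rz": 0}])

```text
clock: 9.05
tcp_pos: [0.5856, -0.1187, 0.0603]
orientation: [0.171, -3.137, -0.0]
contact_force: [-2.8, -0.1, 0.1]
grip_width: -0.0001
gripper_force: 1.1
```

Call:
send_rows(deltas=[{"dx": 1,"dy": 0.1,"dz": 0,"rx": 0,"ry": 0,"rz": 0},{"dx": 2,"dy": 0.2,"dz": 0,"rx": 0,"ry": 0,"rz": 0}])

```text
clock: 9.22
tcp_pos: [0.5876, -0.1185, 0.0603]
orientation: [0.171, -3.137, -0.0]
contact_force: [-2.6, 0.5, -0.9]
grip_width: 0.0001
gripper_force: 1.1
```

Call:
send_rows(deltas=[{"dx": 1,"dy": 0.1,"dz": 0,"rx": 0,"ry": 0,"rz": 0},{"dx": 2,"dy": 0.2,"dz": 0,"rx": 0,"ry": 0,"rz": 0}])

```text
clock: 9.38
tcp_pos: [0.5897, -0.1182, 0.0603]
orientation: [-0.171, 3.137, 0.0]
contact_force: [-0.2, -0.1, 0.6]
grip_width: -0.0001
gripper_force: 0.0
```

The push force has vanished, which suggests the carrier dropped. I'll check before going on.

```bash
python3 - <<'E'
from h import *
b=grab('top'); o=r.get_obs(); print(caps(b),o['tcp_pos'],o['contact_force'])
E
```

```text
(np.int64(73), array([ 0.74415387, -0.11479738,  0.12350485]), array([ 0.74549709, -0.10244497,  0.12335543])) [ 0.59010494 -0.11824538  0.06038782] [-1.01847469 -0.43158282 -0.8362886 ]
```

Cap height fell about 4.3 mm, from 127.7 to 123.4 mm, so the carrier has dropped in with no force left on the tip. I'll let up now.

Call:
send_rows(deltas=[{"dx": -5,"dy": -0.6,"dz": 0,"rx": 0,"ry": 0,"rz": 0},{"dx": -14,"dy": -1.6,"dz": 0,"rx": 0,"ry": 0,"rz": 0},{"dx": -25,"dy": -3,"dz": 0,"rx": 0,"ry": 0,"rz": 0},{"dx": -25,"dy": -3,"dz": 35,"rx": 0,"ry": 0,"rz": 0},{"dx": -25,"dy": -3,"dz": 70,"rx": 0,"ry": 0,"rz": 0}])

```text
clock: 9.85
tcp_pos: [0.5615, -0.1214, 0.1294]
orientation: [0.169, -3.132, -0.001]
contact_force: [1.0, -0.3, 0.2]
grip_width: -0.0003
gripper_force: 0.0
```

Call:
send_rows(deltas=[{"dx": -10,"dy": 35,"dz": 15,"rx": 0,"ry": 0,"rz": 0},{"dx": -20,"dy": 72,"dz": 15,"rx": 0,"ry": 0,"rz": 0},{"dx": -30,"dy": 110,"dz": 15,"rx": 0,"ry": 0,"rz": 0},{"dx": -40,"dy": 148,"dz": 5,"rx": 0,"ry": 0,"rz": 0},{"dx": -45,"dy": 180,"dz": -10,"rx": 0,"ry": 0,"rz": 0}])

```text
clock: 10.27
tcp_pos: [0.5189, 0.0612, 0.1216]
orientation: [-0.172, 3.133, 0.003]
contact_force: [-0.1, 0.5, -0.0]
grip_width: -0.0002
gripper_force: 0.0
```

```bash
python3 - <<'E'
from h import *
b=grab('top'); o=r.get_obs(); print(caps(b),o['tcp_pos'],o['contact_force'])
def c(x,y,h): return ray(b,155+x/4,125+y/4,h)[:2]
P=cloud(b); q=P[(P[...,2]>.04)&(P[...,2]<.075)&(P[...,0]>.58)&(P[...,0]<.64)&(P[...,1]>-.16)&(P[...,1]<-.09)]
A=cv2.resize(b['frame'][125:275,155:345],None,fx=4,fy=4,interpolation=cv2.INTER_CUBIC); cv2.imwrite('pics/t3.png',cv2.convertScaleAbs(A,alpha=1.4))
E
```

```text
(np.int64(95), array([ 0.73167533, -0.08976338,  0.12268057]), array([ 0.73215257, -0.10015819,  0.12245566])) [0.51609809 0.06840974 0.11806232] [-2.24248719  5.24424855 -1.86401121]
```

View pics/t3.png

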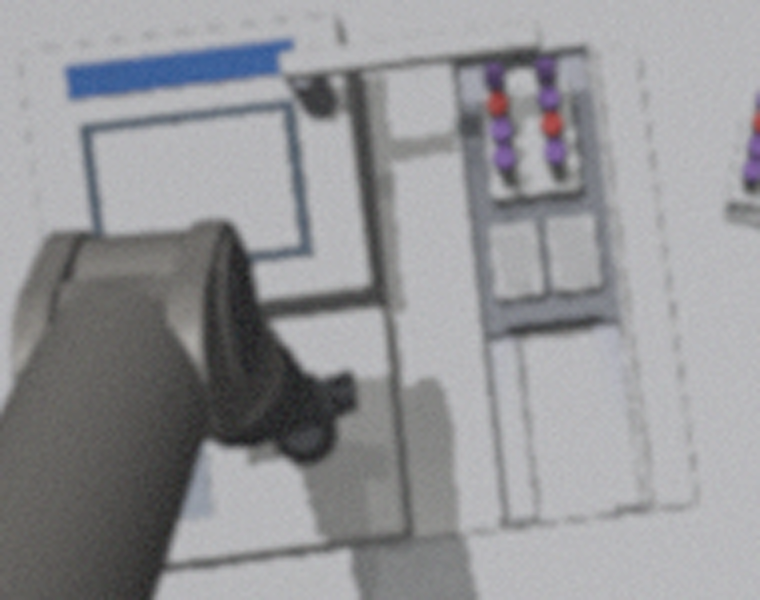

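The carrier sits about 110 mm further on with its near edge at crop y≈325. The caps are 5 mm lower and the gripper is clear. Next I'll settle the arm over the key at crop (304,432).

Call:
send_rows(deltas=[{"dx": 0,"dy": 0,"dz": 0,"rx": 0,"ry": 0,"rz": 0},{"dx": 0,"dy": 0,"dz": 0,"rx": 0,"ry": 0,"rz": 0},{"dx": 0,"dy": 0,"dz": 0,"rx": 0,"ry": 0,"rz": 0}])

```text
clock: 10.57
tcp_pos: [0.5198, 0.0572, 0.1208]
orientation: [-0.168, 3.136, -0.001]
contact_force: [-0.1, -0.5, -0.4]
grip_width: -0.0001
gripper_force: 0.0
```

Call:
send_rows(deltas=[{"dx": 0,"dy": 2,"dz": -10,"rx": 0,"ry": 0,"rz": 0},{"dx": 0,"dy": 2,"dz": -20,"rx": 0,"ry": 0,"rz": 0},{"dx": 0,"dy": 2,"dz": -28,"rx": 0,"ry": 0,"rz": 0},{"dx": 0,"dy": 2,"dz": -33,"rx": 0,"ry": 0,"rz": 0},{"dx": 0,"dy": 2,"dz": -35,"rx": 0,"ry": 0,"rz": 0}])

```text
clock: 10.98
tcp_pos: [0.5187, 0.0601, 0.0839]
orientation: [0.169, -3.135, 0.001]
contact_force: [-0.5, 0.3, 0.1]
grip_width: 0.0003
gripper_force: 0.0
```

Call:
send_rows(deltas=[{"dx": 0,"dy": 0,"dz": -1,"rx": 0,"ry": 0,"rz": 0},{"dx": 0,"dy": 0,"dz": -2,"rx": 0,"ry": 0,"rz": 0},{"dx": 0,"dy": 0,"dz": -3,"rx": 0,"ry": 0,"rz": 0},{"dx": 0,"dy": 0,"dz": -3,"rx": 0,"ry": 0,"rz": 0}])

```text
clock: 11.32
tcp_pos: [0.5196, 0.0605, 0.0825]
orientation: [-0.17, 3.137, -0.0]
contact_force: [-1.1, -0.5, 1.7]
grip_width: 0.0001
gripper_force: 0.8
```

Call:
send_rows(deltas=[{"dx": 0,"dy": 0,"dz": -1,"rx": 0,"ry": 0,"rz": 0},{"dx": 0,"dy": 0,"dz": -2,"rx": 0,"ry": 0,"rz": 0},{"dx": 0,"dy": 0,"dz": -3,"rx": 0,"ry": 0,"rz": 0},{"dx": 0,"dy": 0,"dz": -3,"rx": 0,"ry": 0,"rz": 0}])

```text
clock: 11.65
tcp_pos: [0.5196, 0.0606, 0.0794]
orientation: [-0.17, 3.137, -0.0]
contact_force: [-2.0, -0.5, 4.5]
grip_width: -0.0
gripper_force: 1.7
```

Call:
send_rows(deltas=[{"dx": 0,"dy": 0,"dz": -1,"rx": 0,"ry": 0,"rz": 0},{"dx": 0,"dy": 0,"dz": -2,"rx": 0,"ry": 0,"rz": 0},{"dx": 0,"dy": 0,"dz": -2,"rx": 0,"ry": 0,"rz": 0}])

```text
clock: 11.9
tcp_pos: [0.5196, 0.0606, 0.0773]
orientation: [-0.17, 3.137, -0.0]
contact_force: [-1.3, -1.8, 4.3]
grip_width: -0.0002
gripper_force: 2.3
```

Call:
send_rows(deltas=[{"dx": 0,"dy": 0,"dz": -1,"rx": 0,"ry": 0,"rz": 0},{"dx": 0,"dy": 0,"dz": -1,"rx": 0,"ry": 0,"rz": 0},{"dx": 0,"dy": 0,"dz": -1,"rx": 0,"ry": 0,"rz": 0}])

```text
clock: 12.15
tcp_pos: [0.5197, 0.0606, 0.077]
orientation: [-0.17, 3.137, 0.0]
contact_force: [-4.1, -2.3, 12.2]
grip_width: 0.0001
gripper_force: 5.9
```

Call:
send_rows(deltas=[{"dx": 0,"dy": 0,"dz": -0.6,"rx": 0,"ry": 0,"rz": 0},{"dx": 0,"dy": 0,"dz": -0.6,"rx": 0,"ry": 0,"rz": 0}])

```text
clock: 12.32
tcp_pos: [0.5196, 0.0606, 0.0769]
orientation: [-0.17, 3.137, 0.001]
contact_force: [-6.3, -2.1, 17.4]
grip_width: 0.0003
gripper_force: 8.8
```

Call:
send_rows(deltas=[{"dx": 0,"dy": 0,"dz": 4,"rx": 0,"ry": 0,"rz": 0},{"dx": 0,"dy": 0,"dz": 15,"rx": 0,"ry": 0,"rz": 0},{"dx": 0,"dy": 0,"dz": 45,"rx": 0,"ry": 0,"rz": 0},{"dx": 0,"dy": 0,"dz": 80,"rx": 0,"ry": 0,"rz": 0},{"dx": 0,"dy": 0,"dz": 110,"rx": 0,"ry": 0,"rz": 0}])

```text
clock: 12.73
tcp_pos: [0.5193, 0.0609, 0.1875]
orientation: [0.171, -3.137, 0.0]
contact_force: [0.7, -0.6, -0.5]
grip_width: 0.0001
gripper_force: 0.0
```

Call:
send_rows(deltas=[{"dx": -10,"dy": 30,"dz": 15,"rx": 0,"ry": 0,"rz": 0},{"dx": -20,"dy": 60,"dz": 30,"rx": 0,"ry": 0,"rz": 0},{"dx": -30,"dy": 90,"dz": 30,"rx": 0,"ry": 0,"rz": 0},{"dx": -40,"dy": 110,"dz": 30,"rx": 0,"ry": 0,"rz": 0},{"dx": -40,"dy": 115,"dz": 30,"rx": 0,"ry": 0,"rz": 0}])

```text
clock: 13.15
tcp_pos: [0.4773, 0.1805, 0.2162]
orientation: [0.181, -3.136, -0.004]
contact_force: [-0.8, 0.6, 0.2]
grip_width: -0.0003
gripper_force: 0.0
```

```bash
python3 - <<'E'
from h import *
b=grab('top'); s=grab('side'); o=r.get_obs(); print(caps(b),o['tcp_pos'],o['contact_force'],o['clock'])
A=cv2.resize(s['frame'][140:290,220:440],None,fx=3.6,fy=3.6,interpolation=cv2.INTER_CUBIC); cv2.imwrite('pics/s3.png',cv2.convertScaleAbs(A,alpha=1.2))
E
```

```text
(np.int64(94), array([ 0.73124874, -0.0870483 ,  0.12267529]), array([ 0.7315645 , -0.10001879,  0.1227667 ])) [0.47903624 0.1772641  0.2159333 ] [-0.07423275 -0.03023605  0.91956923] 13.25
```

View pics/s3.png

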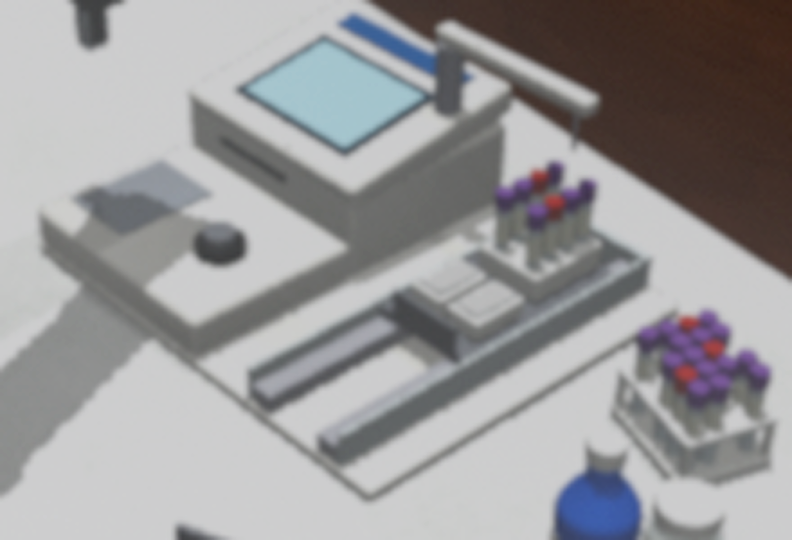

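The crop shows the carrier level under the needle (caps around (545,200)), the key back up at (220,243), and the rack, bottle and jar untouched. The robot is clear, so I'll hand in.

```bash
python3 -c "
from bench import r
print(r.hand_in())"
```

```text
the job is handed in; nothing more can be done
None
```

The job is handed in at about 13 s: the carrier dropped 5 mm into its notches and sits level, then the start key went 6 mm down to its hard stop (17 N), and the rack, bottle and jar were left alone.

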